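# Set a tile-rest bevel: lock the vise and hold the angle gauge on its mark

### The job

I am making a wooden rest that leans the tile holder back, and its bevel has to be scribed on the hewn stud in the vise. First turn the vise's lock ring by its lever fully home to the stop pin so that the head cannot swing; then pick up the dial angle gauge, stand its base squarely along the stud, centred on the round crown with the dial upright, and rock it there until the swinging pointer settles on the set mark of its bezel. Finish while still holding it steady in the gripper, base resting on the crown and pointer on the mark, so I can scribe along it, and leave the other things on the table alone.

Things in the scene. Friction and masses are not known exactly. Their poses are not given: they have to be found in the camera images.
- lock_ring (a joint): Turn of the steel lock ring (72 mm across, vertical axis) round the neck of the vise, rad. 0 = open, 1.2 = fully home with the lever at the stop pin and the white locked mark on the base. Grows clockwise seen from above. Stiff, stays where left; 3 N at the lever grip, the last part firmer, up to 6 N. Its axis passes through the stud crown point.
- lever_grip (a point): Middle of the graspable height of the ring lever's upright grip, a plain black round rod 14 mm across standing on the end of a flat arm that reaches from the ring. The point is 74 mm above the table, the rod's top 90 mm, the arm's top 44 mm. It travels on a level circle of radius 96 mm about the ring's axis, on the robot's side of the vise.
- stud_crown (a point): Top of the crown of the rosewood-brown stud offcut clamped in the grey vise, 134 mm above the table, on the vise's vertical axis. x = across the stud (36 mm thick, jaws either side, screw on +x side), y = along the stud (88 mm), z up. The crown is round (radius 16 mm) with its line along x; the faces beyond it fall away at 27 to 29 deg. It swings with the vise head until the ring is locked.
- vise_head: The grey swivelling head of the vise with the stud clamped in its jaws, one piece; origin on the swivel axis at table height, axes as stud_crown. Jaw tops 106 mm above the table, 70 mm over the jaws in x and 66 mm in y, screw and cross bar reaching 92 mm out on its +x side. It swings easily about the vertical until the ring is home. The vise's round base is 117 mm across, fixed to the table.
- gauge_grip (a point): Centre of the ribbed grip block on top of the grey dial angle gauge: 20 mm thick along x, 46 mm along y, 36 mm high (80 to 116 mm above the gauge's underside; 98 mm to this point). Gauge axes: x = out of the dial face, y = along the base, z = up from the base. Mass about 0.3 kg. Starts standing upright on the table, dial away from the robot.
- gauge_base (a point): Centre of the gauge's flat steel underside, straight below the grip; base plate 28 mm (x) by 92 mm (y), 8 mm thick. Same axes as gauge_grip. The dial pivot is 46 mm above it.
- pointer (a joint): Angle of the weighted black pointer about the gauge's x axis, rad. It hangs by its own weight: 0 points to the scale's longest tick, straight towards the base; positive = its tip nearer the gauge's +y end. With the dial upright it reads how far the gauge's +y end is tipped down. Swings at about 3 Hz, settles in about 1.5 s. Ticks every 5 deg, longer every 15.
- set_ring (a joint): Angle of the set mark on the gauge's black bezel ring, rad, counted as the pointer is: 0 at the longest tick, positive towards the gauge's +y end. It is already set for this job, somewhere from 9 to 22 deg, and the bezel is stiff. Pointer on the mark when joint pointer equals this value.
- pointer_tip (a point): Lower tip of the swinging pointer, 30 mm from the dial pivot, on the dial face; z axis runs along the pointer, away from its tip.
- set_mark (a point): The set mark, a raised white bar 2.6 mm wide across the bezel ring, 34 mm from the dial pivot; z axis runs from the mark through the pivot.
- cup: Stainless steel cup, 72 mm across the rim, 85 mm high; origin under its centre. Leave alone.
- bowl: White ceramic bowl, 110 mm across, 48 mm high, two white dice in it; origin under its centre. Leave alone.
- chip_box: Closed plastic chip box with a latch, 115 by 165 mm, 56 mm high; origin under its centre. Leave alone.
- tile_holder: Clear slotted tile holder with a row of nine tiles, 60 by 270 mm (along its y), 40 mm high; origin under its centre. Leave alone.
There are look-alikes about, which are no part of the job. Of the things that look like the part that bears gauge_grip, the middle-sized one is meant.

How it is judged (in metres and radians):
On the way, in this order (a step that is already met when the one before it is completed fails the run):
1. the lock ring is turned home (value of joint lock_ring above 1.1 rad), for 0.2 s.
2. the gripped gauge rests on the stud (contact force between gauge and vise_head above 0.4 N and contact force between the fingers and gauge above 2 N), for 0.2 s.
At the end, for the whole second after the job is handed in: Ring within 7 deg of its stop; gauge gripped, its base pressing the stud's crown (over 0.4 N), centred within 14 mm across and 30 mm along, in line within 11 deg, dial upright within 7 deg, still; pointer at rest within 2 deg of the set mark (all of step 2 and value of joint lock_ring above 1.08 rad and angle between the z axis of pointer_tip and the z axis of set_mark, either way round below 0.035 rad and velocity of joint pointer between -0.25 and 0.25 rad/s and angle between gauge_base's own x axis and vertical between 1.45 and 1.69 rad and angle between the x axis of gauge_base and the x axis of stud_crown, either way round below 0.2 rad and x of gauge_base in the frame of stud_crown between -0.014 and 0.014 m and y of gauge_base in the frame of stud_crown between -0.03 and 0.03 m and z of gauge_base in the frame of stud_crown above -0.02 m and linear speed of gauge below 0.02 m/s); the arm keeps its last pose, push and grip.
It fails at once if the steel cup is pushed away or tipped (distance of cup from where it was at the start of the episode above 0.025 m or angle between cup's own z axis and vertical above 0.35 rad).
It fails at once if the bowl of dice is pushed away or tipped (distance of bowl from where it was at the start of the episode above 0.025 m or angle between bowl's own z axis and vertical above 0.35 rad).
It fails at once if the chip box is pushed away or tipped (distance of chip_box from where it was at the start of the episode above 0.025 m or angle between chip_box's own z axis and vertical above 0.35 rad).
It fails at once if the tile holder is pushed away or tipped (distance of tile_holder from where it was at the start of the episode above 0.025 m or angle between tile_holder's own z axis and vertical above 0.35 rad).
It also fails if it takes over 66 s, if anything falls off the work surface, if the arm or the gripper's body presses on something with over 40 N, if the wrist force passes 120 N, or if a joint passes its speed limit or range.

### The arm

A 6-joint arm with a two-finger parallel gripper is mounted at the origin on the work surface. World frame = base frame: x ahead of the robot, y to its left, z up, the work surface at z = 0. Lengths are in m, angles in degrees, forces in N, time in s.
With the tool pointing down it reaches from about 0.375 to 0.9 m from the base axis. Payload 3.1 kg.
Tool frame: the origin (TCP) lies on the centre line of the jaws, within the pads' length; the fingertips stand 25 mm ahead of it and the grasp point (between the pads) lies 6 mm ahead of it; z points along the fingers, y is the line along which they close (so a half turn about z gives the same grasp; the last joint's range is limited). The gripper opens to 87 mm and grips with 3 to 60 N. Pads are 19 mm wide; open, the fingers measure 117 mm over their backs; the gripper's body (75 mm by 190 mm) begins 51 mm behind the grasp point.
Start: joints at [64.83, 30.224, 82.088, -0, 67.689, -10.227], TCP at [0.161, 0.604, 0.222] pointing down, gripper open.
Joint ranges: [-176.69, 176.69], [-43.24, 126.21], [12.49, 139.97], [-82, 262], [0, 151.66], [-163.58, 163.58]. Speed limits (degrees/s): [159.86, 159.86, 180, 180, 180, 180].

### API

Orientations are given as a 3x3 rotation matrix whose columns are the frame's x, y, z axes.
In Python, from rig import bot, cams, models gives the robot as it stands. The module is installed in compiled form; this text tells all that it offers.
- The arm moves only by the shell command python3 -m handwheel 'ROWS' [OPENING]. ROWS is JSON, a list of rows, each a list of 6 numbers: the shift along the world's x, y, z each as a share of 1 m, from -1 to 1, then the turn, a rotation vector about the world's x, y, z each as a share of 2 rad, from -1 to 1. In form: [[dx, dy, dz, wx, wy, wz], ...]. A call has exactly 8 rows; each row is the pose to reach, as a shift and turn from the pose commanded when the call began; what a row does not reach only later rows make up. A row lasts 1/12 s, in which the tool goes at most 41.7 mm and 7.16 degrees, less where a joint would pass 70% of its speed; a pose out of reach is approached as far as the arm can. A call with a number of a shift or a turn outside -1 to 1 is refused whole. A call with a gripper value outside its range is refused whole. OPENING is the opening, from -1 (shut) to 1 (fully open), so that 0 is half open, set as the call begins (- or left out, the last holds). The fingers move at their own pace and stop on an object; the grip force is fixed at half the most. Time passes only in rows, so rows that repeat a pose let the fingers close, or fill a call up. It gives the time, the measured TCP pose, the force, the opening and the grip force at its end, in the units of the state.
- bot.read_state(): the state, without advancing time (a new reading comes with each control period).
- cams.capture(name): name is "side" or "top" or "wrist"; returns (picture, depth): 400x640x3 uint8, blue, green, red; 400x640 float32, m along the optical axis (not along the pixel's ray), 0 where there is no reading.
- cams.calibration(name): a dict with "mtx" (3x3 intrinsics, pixels), "R" (3x3) and "t" (3): a world point X has camera coordinates R X + t; the wrist camera has in their place "tool_from_camera" (4x4, takes a point from camera to tool coordinates, whose origin is the TCP and whose axes are the flange's). Camera axes: x right, y down, z forward; pixel columns grow to the right and rows downward; lengths in m; the calibration is good to about 2 mm. A picture is of the moment at which its call begins: read the wrist's pose just before it. calibration takes no time and is no camera call.
- bot.hand_in(): hands the job in; it is judged then, once.
Trained networks look in the newest picture that a camera, given by its name, has taken for a name from the list of things; names that differ only in an ending like _2 or _b are one class to them, and where a whole thing is asked for, a point or a joint stands for the part that bears it (a point fixed in the world has none). Each returns a list of dicts, best first, with "conf" (0 to 1); they miss things now and then, are a little off and sometimes report something else, mostly with a low value. They report only what shows in the picture. A call takes as long as a camera call. They do not tell look-alikes from the thing itself.
- models.spot_in(query, camera): "position" ([column, row] in pixels, amid what is visible of it).
- models.tip_of(query, camera): "position" ([column, row] in pixels: a listed point, or the origin of a listed thing).
The state is a dict: "time_s": time; "joint_positions": joint angles; "qvel": joint speeds; "tau": joint torques, N m; "position": TCP position; "tcp_rot": TCP orientation; "force": force on the tool from outside, world axes, zero at the start; "moment": the same for the moment, N m; "opening": opening from 0.0 (shut) to 1.0 (fully open); "grasp_force": force on a finger pad.
Only numpy, scipy, OpenCV 4.12 (cv2) and the standard library are available. Lean on these libraries where they do the work, as an engineer would, in place of code of your own. Each camera call takes 0.05 s, during which the arm holds its last target. There are 200 camera calls.

## Working session

There is one attempt and no reset: what is moved stays moved. The work goes in short steps, Python scripts to look and compute and a shell command to move; the robot and the scene stay as the last step left them, time stands still between calls to the robot, and variables do not carry over. Pictures are saved under pics/ and viewed, at most 10 in all, crops included, and the job is handed in when it is done.

```bash
mkdir -p pics; cat > h.py <<'E'
from rig import bot,cams,models
import numpy as np,cv2
def world(name,px,depth,st=None):
    c=cams.calibration(name);u,v=px
    d=depth if np.isscalar(depth) else float(np.median(depth[max(0,int(v)-1):int(v)+2,max(0,int(u)-1):int(u)+2]))
    p=np.linalg.inv(c["mtx"])@np.array([u,v,1.])*d
    if name=="wrist":
        st=st or bot.read_state();q=c["tool_from_camera"]@np.append(p,1)
        return np.array(st["tcp_rot"])@q[:3]+np.array(st["position"])
    return np.array(c["R"]).T@(p-np.array(c["t"]).ravel())
def ray_z(name,px,z,st=None):
    a=world(name,px,.2,st);b=world(name,px,1.,st)
    return a+(b-a)*(z-a[2])/(b[2]-a[2])
E
python3 - <<'E'
from h import *
for n in ["top","side"]:
    p,d=cams.capture(n);cv2.imwrite(f"pics/{n}0.png",p);np.save(f"pics/{n}0.npy",d)
    for q in ["gauge_grip","lever_grip","stud_crown","gauge_base","set_mark","pointer_tip"]:
        for r in models.tip_of(q,n)[:4]:
            print(n,q,np.round(r["position"]),round(r["conf"],2),world(n,r["position"],d).round(3))
print(bot.read_state()["time_s"])
E
```

```text
top gauge_grip [227. 266.] 0.93 [0.408 0.219 0.155]
top gauge_grip [251. 221.] 0.58 [0.537 0.16  0.115]
top gauge_grip [247. 186.] 0.56 [ 0.651  0.193 -0.002]
top lever_grip [368. 242.] 0.65 [ 0.477 -0.198  0.047]
top gauge_base [241. 260.] 0.86 [0.416 0.199 0.046]
top gauge_base [248. 196.] 0.71 [0.616 0.181 0.043]
top gauge_base [254. 224.] 0.67 [0.53  0.151 0.116]
top set_mark [255. 216.] 0.52 [ 0.556  0.164 -0.001]
top pointer_tip [364. 213.] 0.44 [ 0.565 -0.174  0.132]
side gauge_grip [317. 157.] 0.62 [0.629 0.187 0.081]
side gauge_grip [249. 144.] 0.57 [0.405 0.197 0.153]
side gauge_grip [308. 256.] 0.35 [ 0.556 -0.201  0.046]
side lever_grip [279. 247.] 0.77 [ 0.474 -0.191  0.085]
side stud_crown [310. 228.] 0.93 [ 0.566 -0.172  0.132]
side stud_crown [274. 131.] 0.39 [0.49  0.399 0.044]
side gauge_base [255. 174.] 0.88 [0.411 0.199 0.018]
side gauge_base [290. 175.] 0.69 [0.532 0.129 0.063]
side gauge_base [314. 175.] 0.68 [0.618 0.179 0.004]
side set_mark [293. 176.] 0.62 [0.54  0.129 0.058]
side set_mark [274. 134.] 0.49 [0.49  0.402 0.026]
0.7
```

View pics/top0.png

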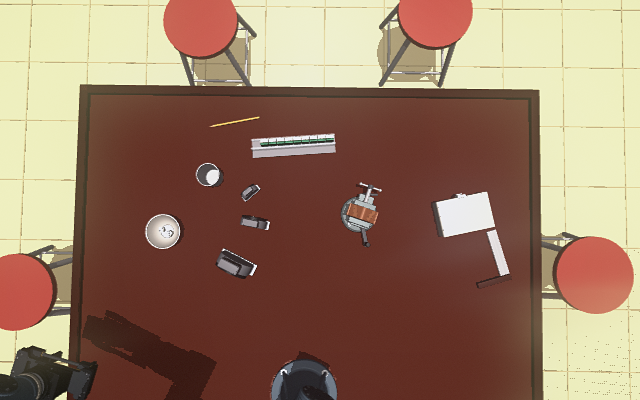

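View pics/side0.png

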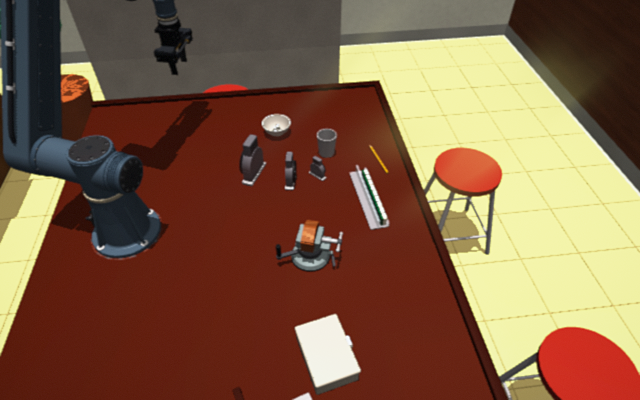

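Three gauges look alike in the top picture: large at (236,262), about 155 mm tall; middle at (254,222), 116 mm; small at (250,191), about 81 mm. The middle one fits the description. The vise is at (362,213), with its lever grip at (366,242).

```bash
python3 - <<'E'
from h import *
s=bot.read_state();print(np.round(s["tcp_rot"],3),s["position"],s["opening"],s["force"])
print(np.round(cams.calibration("wrist")["tool_from_camera"],3),cams.calibration("wrist")["mtx"])
E
python3 -m handwheel '[[0.04,-0.04,0.02,0,0,0],[0.08,-0.08,0.05,0,0,0],[0.12,-0.12,0.08,0,0,0],[0.16,-0.16,0.1,0,0,0],[0.2,-0.2,0.12,0,0,0],[0.24,-0.24,0.14,0,0,0],[0.27,-0.28,0.15,0,0,0],[0.28,-0.32,0.16,0,0,0]]'
```

```text
[[-0.966  0.258  0.   ]
 [ 0.258  0.966  0.   ]
 [-0.     0.    -1.   ]] [0.16114552 0.6038472  0.22197389] 0.9981029533678537 [ 0.23057944  0.2542306  -0.3352828 ]
[[ 0.    -0.968 -0.253  0.068]
 [ 1.    -0.     0.    -0.   ]
 [-0.    -0.253  0.968 -0.164]
 [ 0.     0.     0.     1.   ]] [[277.93155647   0.         324.34698995]
 [  0.         277.93155647 197.49920743]
 [  0.           0.           1.        ]]
time_s: 1.37
position: [0.375, 0.3787, 0.3465]
tcp_rot: [[-0.966, 0.258, 0.002], [0.258, 0.966, 0.001], [-0.001, 0.002, -1.0]]
force: [0.3, -0.1, 0.1]
opening: 1.003
grasp_force: 0.0
```

```bash
python3 -m handwheel '[[0.03,-0.03,0,0,0,0],[0.06,-0.06,0,0,0,0],[0.07,-0.1,0,0,0,0],[0.07,-0.12,0,0,0,0],[0.07,-0.12,0,0,0,0],[0.07,-0.12,0,0,0,0],[0.07,-0.12,0,0,0,0],[0.07,-0.12,0,0,0,0]]'; python3 - <<'E'
from h import *
s=bot.read_state();p,d=cams.capture("wrist");cv2.imwrite("pics/w1.png",p);np.save("pics/w1.npy",d)
for q in ["gauge_grip","gauge_base","set_mark","pointer_tip"]:
  for r in models.tip_of(q,"wrist")[:3]:
    print(q,np.round(r["position"]),round(r["conf"],2),world("wrist",r["position"],d,s).round(3))
E
```

```text
time_s: 2.03
position: [0.443, 0.2609, 0.3455]
tcp_rot: [[-0.967, 0.256, 0.0], [0.256, 0.967, 0.001], [-0.0, 0.001, -1.0]]
force: [-0.5, 0.5, 1.0]
opening: 0.997
grasp_force: 0.0
gauge_grip [283. 245.] 0.67 [0.532 0.173 0.117]
gauge_grip [289. 159.] 0.66 [0.406 0.225 0.157]
gauge_grip [306. 279.] 0.55 [0.624 0.18  0.071]
gauge_base [288. 223.] 0.94 [0.523 0.174 0.044]
gauge_base [295. 151.] 0.9 [0.4   0.231 0.123]
gauge_base [308. 267.] 0.89 [0.415 0.263 0.435]
set_mark [298. 140.] 0.96 [0.389 0.232 0.066]
```

View pics/w1.png

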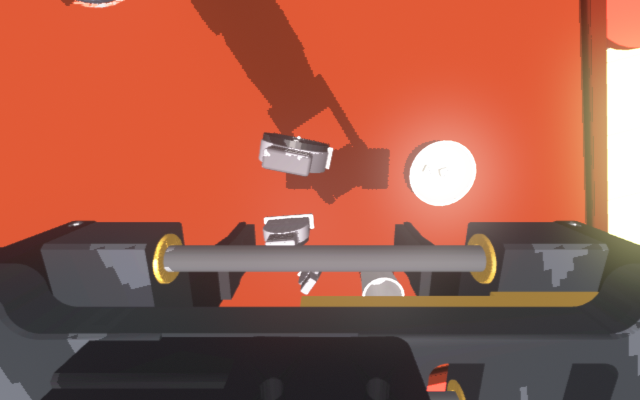

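```bash
python3 -c "
from h import *
print(bot.read_state()['position'])"; python3 -m handwheel '[[0.01,-0.04,0,0,0,0],[0.02,-0.08,0,0,0,0],[0.03,-0.12,0,0,0,0],[0.04,-0.16,0,0,0,0],[0.05,-0.2,0,0,0,0],[0.06,-0.24,0,0,0,0],[0.07,-0.28,0,0,0,0],[0.08,-0.32,0,0,0,0]]';python3 -m handwheel '[[0.01,-0.04,0,0,0,0],[0.02,-0.08,0,0,0,0],[0.025,-0.1,0,0,0,0.03],[0.025,-0.1,0,0,0,0.08],[0.025,-0.1,0,0,0,0.13],[0.025,-0.1,0,0,0,0.18],[0.025,-0.1,0,0,0,0.236],[0.025,-0.1,0,0,0,0.236]]'; python3 - <<'E'
from h import *
s=bot.read_state();p,d=cams.capture("wrist");cv2.imwrite("pics/w2.png",p);np.save("pics/w2.npy",d)
print(s["position"],s["tcp_rot"],s["time_s"])
for q in ["lever_grip","stud_crown","lock_ring","vise_head"]:
  for r in models.tip_of(q,"wrist")[:3]:
    print(q,np.round(r["position"]),round(r["conf"],2),world("wrist",r["position"],d,s).round(3),ray_z("wrist",r["position"],.074,s).round(3),ray_z("wrist",r["position"],.134,s).round(3))
E
```

```text
[0.4428928  0.26061112 0.34528725]
time_s: 2.95
position: [0.5235, -0.0618, 0.3455]
tcp_rot: [[-0.966, 0.257, 0.0], [0.257, 0.966, 0.0], [-0.0, 0.0, -1.0]]
force: [0.3, 0.2, 0.4]
opening: 1.0
grasp_force: 0.0
time_s: 3.62
position: [0.5484, -0.16, 0.3452]
tcp_rot: [[-0.977, -0.212, -0.0], [-0.212, 0.977, 0.0], [0.0, 0.0, -1.0]]
force: [-0.5, 0.3, -0.9]
opening: 1.005
grasp_force: 0.0
[ 0.54841285 -0.16000379  0.34515374] [[-9.77302365e-01 -2.11849120e-01 -1.94285571e-04]
 [-2.11849152e-01  9.77302364e-01  1.62134570e-04]
 [ 1.55527682e-04  1.99613733e-04 -9.99999968e-01]] 3.6167
lever_grip [317. 116.] 0.83 [ 0.471 -0.187  0.091] [ 0.47  -0.188  0.074] [ 0.472 -0.186  0.134]
stud_crown [318. 187.] 0.77 [ 0.564 -0.166  0.135] [ 0.577 -0.164  0.074] [ 0.564 -0.166  0.134]Traceback (most recent call last):
  File "<stdin>", line 5, in <module>
ValueError: it knows: bowl, chip_box, cup, gauge_base, gauge_grip, lever_grip, pointer_tip, set_mark, stud_crown, tile_holder, vise_head
```

View pics/w2.png

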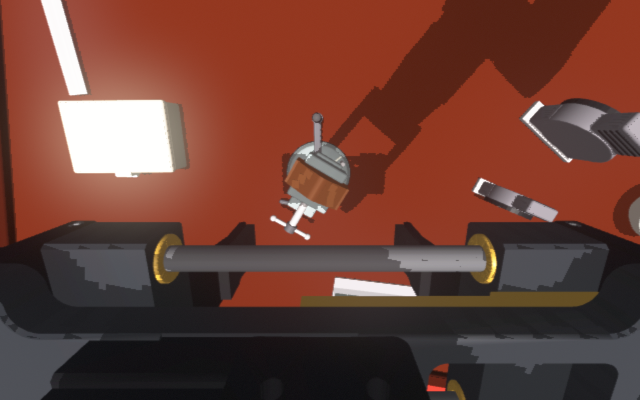

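The wrist picture shows the rod top at (318,116), the stud crown at (318,187), and the screw's cross bar near (290,228). The lever's radius works out at 95 mm, which fits, so I'll go down on the rod.

```bash
python3 -m handwheel '[[-0.035,-0.015,0,0,0,0],[-0.078,-0.027,-0.01,0,0,0],[-0.078,-0.027,-0.05,0,0,0],[-0.078,-0.027,-0.09,0,0,0],[-0.078,-0.027,-0.13,0,0,0],[-0.078,-0.027,-0.17,0,0,0],[-0.078,-0.027,-0.2,0,0,0],[-0.078,-0.027,-0.2,0,0,0]]' 0.2; python3 -m handwheel '[[0,0,-0.02,0,0,0],[0,0,-0.045,0,0,0],[0,0,-0.065,0,0,0],[0,0,-0.065,0,0,0],[0,0,-0.065,0,0,0],[0,0,-0.065,0,0,0],[0,0,-0.065,0,0,0],[0,0,-0.065,0,0,0]]'; python3 -m handwheel '[[0,0,0,0,0,0],[0,0,0,0,0,0],[0,0,0,0,0,0],[0,0,0,0,0,0],[0,0,0,0,0,0],[0,0,0,0,0,0],[0,0,0,0,0,0],[0,0,0,0,0,0]]' -1
```

```text
time_s: 4.43
position: [0.4665, -0.1847, 0.1402]
tcp_rot: [[-0.978, -0.208, -0.01], [-0.208, 0.978, 0.007], [0.009, 0.009, -1.0]]
force: [-1.1, -0.2, -0.3]
opening: 0.604
grasp_force: 0.0
time_s: 5.1
position: [0.4713, -0.1878, 0.082]
tcp_rot: [[-0.978, -0.21, 0.003], [-0.21, 0.978, -0.002], [-0.002, -0.002, -1.0]]
force: [-0.0, -0.7, -0.9]
opening: 0.603
grasp_force: 0.0
time_s: 5.77
position: [0.4703, -0.1878, 0.0803]
tcp_rot: [[-0.978, -0.21, 0.0], [-0.21, 0.978, -0.001], [0.0, -0.001, -1.0]]
force: [-0.9, -2.4, -0.2]
opening: 0.145
grasp_force: 30.0
```

```bash
python3 -m handwheel '[[-0.0013,0.0071,0,0,0,-0.0375],[-0.002,0.0143,0,0,0,-0.075],[-0.0022,0.0215,0,0,0,-0.1125],[-0.0018,0.0287,0,0,0,-0.15],[-0.0009,0.0358,0,0,0,-0.1875],[0.0005,0.0429,0,0,0,-0.225],[0.0025,0.0498,0,0,0,-0.2625],[0.0049,0.0566,0,0,0,-0.3]]'; python3 -m handwheel '[[0.003,0.0065,0,0,0,-0.0375],[0.0065,0.0128,0,0,0,-0.075],[0.0065,0.0128,0,0,0,-0.075],[0.0104,0.0189,0,0,0,-0.1125],[0.0104,0.0189,0,0,0,-0.1125],[0.0148,0.0246,0,0,0,-0.15],[0.0148,0.0246,0,0,0,-0.15],[0.0148,0.0246,0,0,0,-0.15]]'; python3 -c "
from h import *
import numpy as np
s=bot.read_state();p,d=cams.capture('side');cv2.imwrite('pics/s1.png',cv2.resize(p[180:300,230:390],None,fx=5,fy=5)[:600]);print(s['position'],s['force'],s['moment'])"
```

```text
time_s: 6.43
position: [0.4754, -0.1311, 0.0803]
tcp_rot: [[-0.924, 0.382, 0.0], [0.382, 0.924, -0.001], [-0.001, -0.001, -1.0]]
force: [-0.3, -3.4, -0.9]
opening: 0.146
grasp_force: 30.0
time_s: 7.1
position: [0.4901, -0.1061, 0.0803]
tcp_rot: [[-0.774, 0.633, 0.001], [0.633, 0.774, 0.0], [-0.0, 0.0, -1.0]]
force: [0.8, 0.2, -1.3]
opening: 0.142
grasp_force: 30.0
[ 0.49005677 -0.1061441   0.08031148] [ 0.77042429  0.21716591 -1.30222329] [-0.10725576 -0.14964818 -0.00774987]
```

View pics/s1.png

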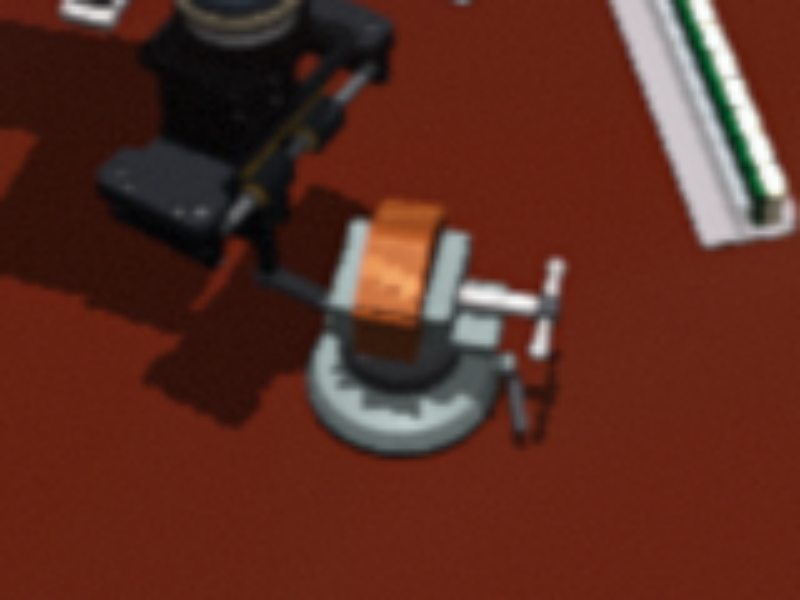

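The lever follows the gripper and is still in its grip. I'll carry on to the stop.

```bash
python3 -m handwheel '[[0.0047,0.0054,0,0,0,-0.0375],[0.0047,0.0054,0,0,0,-0.0375],[0.0099,0.0104,0,0,0,-0.075],[0.0099,0.0104,0,0,0,-0.075],[0.0154,0.015,0,0,0,-0.1125],[0.0154,0.015,0,0,0,-0.1125],[0.0213,0.0192,0,0,0,-0.15],[0.0213,0.0192,0,0,0,-0.15]]'; python3 -m handwheel '[[0.0015,0.001,0,0,0,-0.01],[0.003,0.002,0,0,0,-0.02],[0.003,0.002,0,0,0,-0.02],[0.0045,0.003,0,0,0,-0.03],[0.0045,0.003,0,0,0,-0.03],[0.0045,0.003,0,0,0,-0.03],[0.0045,0.003,0,0,0,-0.03],[0.0045,0.003,0,0,0,-0.03]]'
```

```text
time_s: 7.82
position: [0.5001, -0.1001, 0.0796]
tcp_rot: [[-0.565, 0.825, -0.026], [0.825, 0.565, -0.02], [-0.002, -0.033, -0.999]]
force: [-32.6, -57.9, 4.6]
opening: 0.367
grasp_force: 30.0
time_s: 8.48
position: [0.5036, -0.099, 0.0795]
tcp_rot: [[-0.518, 0.855, -0.027], [0.855, 0.517, -0.023], [-0.005, -0.035, -0.999]]
force: [-32.7, -61.1, 3.2]
opening: 0.448
grasp_force: 30.0
```

```bash
python3 -m handwheel '[[-0.008,-0.01,0,0,0,0.02],[-0.012,-0.015,0,0,0,0.04],[-0.012,-0.015,0,0,0,0.06],[-0.012,-0.015,0,0,0,0.06],[-0.012,-0.015,0,0,0,0.06],[-0.012,-0.015,0,0,0,0.06],[-0.012,-0.015,0,0,0,0.06],[-0.012,-0.015,0,0,0,0.06]]' ;  python3 -m handwheel '[[0,0,0,0,0,0],[0,0,0,0,0,0],[0,0,0,0,0,0],[0,0,0.04,0,0,0],[0,0,0.08,0,0,0],[0,0,0.12,0,0,0],[0,0,0.16,0,0,0],[0,0,0.2,0,0,0]]' 0.2; python3 -m handwheel '[[0.03,0,0.02,0,0,0],[0.06,-0.02,0.05,0,0,0],[0.06,-0.04,0.07,0,0,0],[0.06,-0.06,0.07,0,0,0],[0.06,-0.06,0.07,0,0,0],[0.06,-0.06,0.07,0,0,0],[0.06,-0.06,0.07,0,0,0],[0.06,-0.06,0.07,0,0,0]]'; python3 - <<'E'
from h import *
s=bot.read_state();p,d=cams.capture("wrist");cv2.imwrite("pics/w3.png",cv2.resize(p[80:260,200:440],None,fx=3.3,fy=3.3))
print(s["position"])
for n in ["wrist","side"]:
 if n=="side":p,d=cams.capture("side")
 for q in ["lever_grip","stud_crown"]:
  for r in models.tip_of(q,n)[:2]:
    print(q,np.round(r["position"]),round(r["conf"],2),world(n,r["position"],d,s).round(3),ray_z(n,r["position"],.074,s).round(3),ray_z(n,r["position"],.134,s).round(3))
E
```

```text
time_s: 9.15
position: [0.4917, -0.106, 0.0799]
tcp_rot: [[-0.609, 0.792, -0.025], [0.793, 0.609, -0.009], [0.008, -0.026, -1.0]]
force: [-29.0, -36.9, 9.9]
opening: 0.146
grasp_force: 30.0
time_s: 9.82
position: [0.5026, -0.0985, 0.282]
tcp_rot: [[-0.6, 0.8, -0.001], [0.8, 0.6, 0.001], [0.002, -0.0, -1.0]]
force: [1.1, 0.7, 0.1]
opening: 0.586
grasp_force: 0.0
time_s: 10.48
position: [0.5628, -0.1576, 0.3494]
tcp_rot: [[-0.6, 0.8, -0.002], [0.8, 0.6, 0.002], [0.003, -0.001, -1.0]]
force: [0.3, 0.3, -0.2]
opening: 0.602
grasp_force: 0.0
[ 0.56277207 -0.15764038  0.34935132]
lever_grip [310. 114.] 0.83 [ 0.496 -0.103  0.091] [ 0.495 -0.103  0.074] [ 0.499 -0.103  0.134]
stud_crown [322. 185.] 0.78 [ 0.568 -0.169  0.135] [ 0.575 -0.179  0.074] [ 0.568 -0.169  0.134]
lever_grip [282. 224.] 0.69 [ 0.488 -0.11   0.089] [ 0.488 -0.097  0.074] [ 0.488 -0.149  0.134]
stud_crown [308. 226.] 0.61 [ 0.561 -0.164  0.132] [ 0.566 -0.114  0.074] [ 0.561 -0.165  0.134]
```

View pics/w3.png

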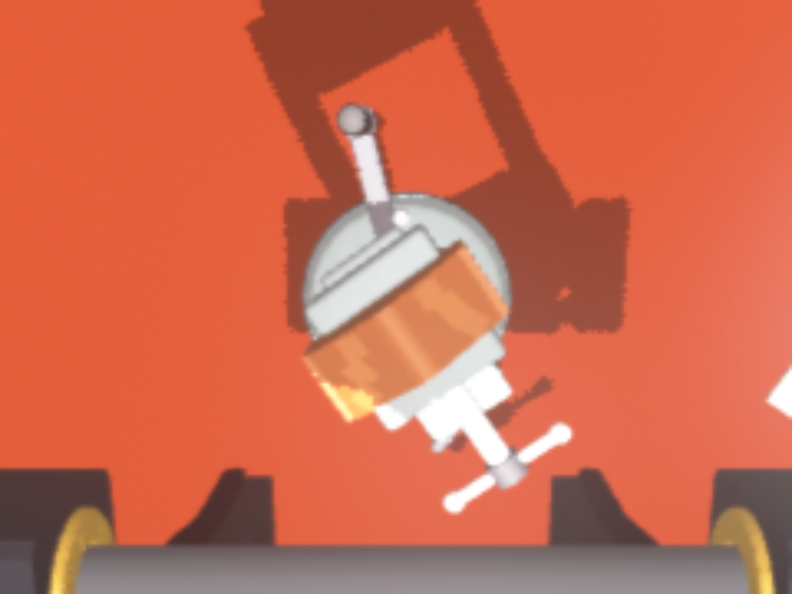

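The picture shows the lever arm (372,165) lying against a white dot or pin at (403,218), with the stud running obliquely. I'll look from closer to confirm the stop, and measure the stud's heading from depth.

```bash
python3 -m handwheel '[[-0.02,0.01,-0.04,0,0,0],[-0.02,0.02,-0.08,0,0,0],[-0.02,0.02,-0.1,0,0,0],[-0.02,0.02,-0.1,0,0,0],[-0.02,0.02,-0.1,0,0,0],[-0.02,0.02,-0.1,0,0,0],[-0.02,0.02,-0.1,0,0,0],[-0.02,0.02,-0.1,0,0,0]]'; python3 - <<'E'
from h import *
s=bot.read_state();p,d=cams.capture("wrist");np.save("pics/w4d.npy",d);cv2.imwrite("pics/w4.png",cv2.resize(p[30:220,200:440],None,fx=3.1,fy=3.1,interpolation=cv2.INTER_CUBIC))
print(s["position"])
for q in ["lever_grip","stud_crown"]:
  for r in models.tip_of(q,"wrist")[:2]:
    print(q,np.round(r["position"]),round(r["conf"],2),world("wrist",r["position"],d,s).round(4))
c=cams.calibration("wrist");v,u=np.mgrid[:400,:640]
P=np.stack([(u-c["mtx"][0,2])/c["mtx"][0,0]*d,(v-c["mtx"][1,2])/c["mtx"][1,1]*d,d],-1)
T=c["tool_from_camera"];W=(P@T[:3,:3].T+T[:3,3])@np.array(s["tcp_rot"]).T+np.array(s["position"])
hsv=cv2.cvtColor(p,cv2.COLOR_BGR2HSV)
near=(d>0)&(np.hypot(W[...,0]-.566,W[...,1]+.168)<.07)
for lo,hi in((.1,.109),(.109,.15),(.128,.15)):
    m=near&(W[...,2]>lo)&(W[...,2]<hi)
    X=W[m][:,:2].astype(np.float32);(ctr,wh,a)=cv2.minAreaRect(X*1000)
    e,V=np.linalg.eigh(np.cov(X.T));print(lo,len(X),X.mean(0).round(4),ctr,wh,a,V.round(3).tolist(),np.sqrt(e).round(4),W[m][:,2].max())
E
```

```text
time_s: 11.45
position: [0.5452, -0.1396, 0.2524]
tcp_rot: [[-0.599, 0.801, 0.004], [0.801, 0.599, -0.002], [-0.004, 0.002, -1.0]]
force: [-0.4, 0.4, -0.2]
opening: 0.601
grasp_force: 0.0
[ 0.5451661  -0.13964381  0.25242041]
lever_grip [307. 134.] 0.57 [ 0.495  -0.1049  0.091 ]
stud_crown [325. 222.] 0.93 [ 0.5658 -0.1645  0.1346]
0.1 1160 [ 0.5559 -0.1604] (567.1204223632812, -167.7435302734375) (87.75943756103516, 70.16574096679688) 71.90302276611328 [[0.07, -0.998], [-0.998, -0.07]] [0.0186 0.0249] 0.10897418548859683
0.109 2539 [ 0.5662 -0.1633] (570.9738159179688, -169.24984741210938) (88.0791015625, 45.20115280151367) 71.45257568359375 [[-0.934, 0.358], [0.358, 0.934]] [0.011  0.0235] 0.1368502242682501
0.128 1050 [ 0.5664 -0.1668] (566.8692016601562, -168.74774169921875) (45.57987594604492, 36.42182159423828) 71.44425201416016 [[-0.039, -0.999], [-0.999, 0.039]] [0.0103 0.0106] 0.1368502242682501
```

View pics/w4.png

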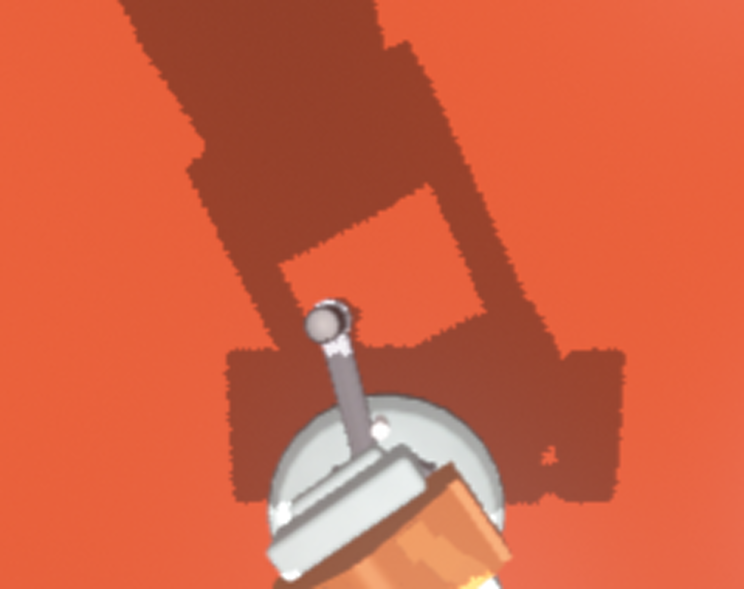

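The arm bears against the pin at (380,428), so the ring is home. The crown is at (0.567,-0.1685), with the stud's y axis heading 71.4°. Next is the middle gauge: I'll turn the hand so the wrist camera looks at the dial side.

```bash
python3 -m handwheel '[[0,0.01,0.03,0,0,-0.05],[0,0.03,0.05,0,0,-0.1],[0.01,0.06,0.05,0,0,-0.15],[0.02,0.09,0.05,0,0,-0.2],[0.03,0.12,0.05,0,0,-0.25],[0.04,0.15,0.05,0,0,-0.3],[0.04,0.18,0.05,0,0,-0.35],[0.04,0.2,0.05,0,0,-0.4]]'; python3 -m handwheel '[[0,0.03,0,0,0,-0.05],[0,0.06,0,0,0,-0.1],[0,0.085,0,0,0,-0.15],[0,0.085,0,0,0,-0.2],[0,0.085,0,0,0,-0.25],[0,0.085,0,0,0,-0.3],[0,0.085,0,0,0,-0.35],[0,0.085,0,0,0,-0.4]]';python3 -m handwheel '[[0,0,0,0,0,-0.05],[0,0,0,0,0,-0.1],[0,0,0,0,0,-0.15],[0,0,0,0,0,-0.2],[0,0,0,0,0,-0.25],[0,0,0,0,0,-0.3],[0,0,0,0,0,-0.35],[0,0,0,0,0,-0.4]]'; python3 - <<'E'
from h import *
s=bot.read_state();print(np.round(s["joint_positions"],1));p,d=cams.capture("wrist")
for q in ["gauge_grip","gauge_base","set_mark","pointer_tip"]:
  for r in models.tip_of(q,"wrist")[:3]:
    print(q,np.round(r["position"]),round(r["conf"],2),world("wrist",r["position"],d,s).round(4))
E
```

```text
time_s: 12.27
position: [0.584, 0.0638, 0.3007]
tcp_rot: [[0.161, 0.987, 0.001], [0.987, -0.161, 0.001], [0.001, 0.001, -1.0]]
force: [0.1, -0.0, 0.4]
opening: 0.6
grasp_force: 0.0
time_s: 12.93
position: [0.5838, 0.1463, 0.3007]
tcp_rot: [[0.821, 0.571, 0.001], [0.571, -0.821, -0.0], [0.0, 0.0, -1.0]]
force: [0.1, 0.4, 0.0]
opening: 0.601
grasp_force: 0.0
time_s: 13.6
position: [0.5838, 0.1461, 0.3007]
tcp_rot: [[0.982, -0.191, 0.001], [-0.191, -0.982, 0.0], [0.001, -0.0, -1.0]]
force: [-0.5, -0.1, 0.3]
opening: 0.598
grasp_force: 0.0
[  3.4  23.9  80.   -0.   76.1 104.4]
gauge_grip [318. 219.] 0.95 [0.5361 0.1632 0.1169]
gauge_grip [293. 150.] 0.88 [0.6283 0.1813 0.0826]
gauge_base [298. 144.] 0.88 [0.6349 0.1729 0.0823]
gauge_base [319. 200.] 0.55 [0.5515 0.1601 0.0829]
set_mark [314. 191.] 0.66 [0.5507 0.1708 0.0139]
pointer_tip [316. 189.] 0.47 [0.5517 0.1671 0.0017]
```

```bash
python3 -m handwheel '[[0.01,0,-0.02,0.01,0.05,0],[0.02,0,-0.04,0.02,0.1,0],[0.02,0.005,-0.06,0.03,0.15,0],[0.02,0.007,-0.08,0.04,0.2,0],[0.015,0.007,-0.1,0.05,0.25,0],[0.012,0.007,-0.11,0.058,0.3,0],[0.012,0.007,-0.12,0.058,0.3,0],[0.012,0.007,-0.12,0.058,0.3,0]]'; python3 -m handwheel '[[0,0,0,0,0,0],[0,0,0,0,0,0],[0,0,0,0,0,0],[0,0,0,0,0,0],[0,0,0,0,0,0],[0,0,0,0,0,0],[0,0,0,0,0,0],[0,0,0,0,0,0]]'; python3 - <<'E'
from h import *
import pickle
s=bot.read_state();p,d=cams.capture("wrist");cv2.imwrite("pics/w5full.png",p);pickle.dump((s,p,d),open("pics/w5.pkl","wb"))
for q in ["gauge_grip","gauge_base","set_mark","pointer_tip"]:
  for r in models.tip_of(q,"wrist")[:3]:
    print(q,np.round(r["position"],1),round(r["conf"],2),world("wrist",r["position"],d,s).round(4))
r=models.tip_of("gauge_grip","wrist")[0]["position"]
cv2.imwrite("pics/w5.png",cv2.resize(p[60:240,200:440],None,fx=3.3,fy=3.3,interpolation=cv2.INTER_CUBIC))
E
```

```text
time_s: 14.52
position: [0.5949, 0.1527, 0.1763]
tcp_rot: [[0.802, -0.187, -0.567], [-0.152, -0.982, 0.109], [-0.577, -0.001, -0.817]]
force: [0.4, 0.3, -0.2]
opening: 0.602
grasp_force: 0.0
time_s: 15.18
position: [0.5957, 0.1532, 0.1806]
tcp_rot: [[0.805, -0.187, -0.563], [-0.152, -0.982, 0.109], [-0.573, -0.002, -0.819]]
force: [0.1, -0.9, 1.0]
opening: 0.6
grasp_force: 0.0
gauge_grip [303.1 283.8] 0.96 [0.4201 0.2135 0.1328]
gauge_grip [327.  205.1] 0.75 [0.543  0.1607 0.1118]
gauge_grip [278.8  97.9] 0.61 [0.6401 0.18   0.0816]
gauge_base [306.5 207.7] 0.75 [0.5457 0.1797 0.1143]
gauge_base [289.4  64.6] 0.63 [0.6503 0.1713 0.0518]
gauge_base [323.3 143.3] 0.61 [0.5499 0.1633 0.0284]
set_mark [278.   61.1] 0.63 [0.6393 0.1888 0.0131]
set_mark [314.7 134.3] 0.57 [0.5536 0.1727 0.0146]
set_mark [135.5 185.5] 0.25 [0.5338 0.409  0.036 ]
pointer_tip [319.7 133.9] 0.64 [0.5521 0.1672 0.0133]
pointer_tip [278.6  60.3] 0.6 [0.6386 0.1888 0.0098]
```

View pics/w5.png

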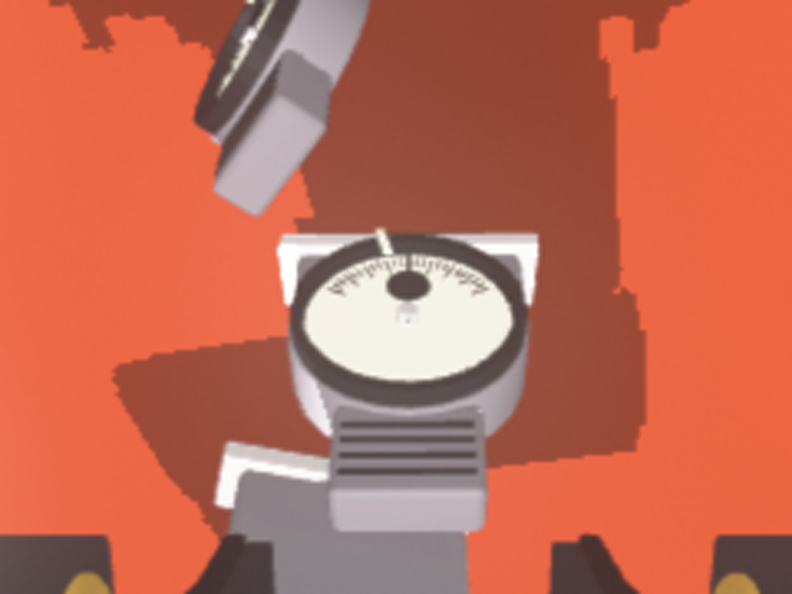

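The picture shows the middle gauge's dial. The white set mark is at crop (384,241), on the gauge's +y side, and the pointer hangs straight down at x≈408, with the bezel centred near (408,318). I'll project these onto the dial plane to get the set angle.

```bash
python3 - <<'E'
from h import *
import pickle
s,p,d=pickle.load(open("pics/w5.pkl","rb"))
g=cv2.cvtColor(p,cv2.COLOR_BGR2GRAY)
print(g[126:142,308:334])
yaw=np.arctan2(-.187,.982)
gx=np.array([np.cos(yaw),np.sin(yaw),0]);gy=np.array([-gx[1],gx[0],0])
R=np.array(s["tcp_rot"])
def pl(px,c):
    a=world("wrist",px,.2,s);b=world("wrist",px,.4,s);t=(c-a@gx)/((b-a)@gx);w=a+t*(b-a);return np.array([w@gy,w[2]])
f=lambda x,y:(200+(x+.5)/3.3-.5,60+(y+.5)/3.3-.5)
# dial face depth plane
m=[]
for x in range(340,480,10):
    for y in range(330,360,10): m.append(world("wrist",f(x,y),d,s)@gx)
c=np.median(m);print("plane",c,np.std(m))
L,Rr,T,B=[pl(f(*q),c+.002) for q in((290,318),(527,318),(408,235),(408,405))]
print("outer ring",L.round(4),Rr.round(4),T.round(4),B.round(4));ctr=np.array([(L[0]+Rr[0])/2,.046]);print(ctr, (T+B)/2)
for q in((378,229),(384,241),(390,253),(408,262)):
    v=pl(f(*q),c+.002)-ctr;print(q,v.round(4),np.hypot(*v).round(4),np.degrees(np.arctan2(v[0],-v[1])).round(2))
E
```

```text
[[103 102 103 102 102 102 102 102 102 102 101 101 101 102 102 101 101 101
  101 101 101 101 101 101 100 101]
 [102 103 103 103 102 102 103 102 102 103 102 102 101 102 102 101 102 101
  102 101 101 101 101 101 101 100]
 [103 103 103 103 103 105 113 115 109 103 102 102 102 102 102 102 102 102
  101 102 101 101 101 101 100 101]
 [103 103 103 103 105 126 174 178 152 109 102 101 101 101 101 101 101 102
  101 101 101 101 101 100 101 101]
 [121 121 120 121 123 150 213 229 180 110  96  94  95  95  94  94  95  95
   95  96  96  98  98 100 104 108]
 [197 194 190 189 186 185 198 238 226 130  97  82  79  80  79  78  78  78
   78  80  83  97  99 107 131 153]
 [195 184 145 132 105 110 167 241 234 170  93  78  77  77  77  76  77  77
   76  77  77  79  79  80  85  90]
 [117 100  88  84  78  84 131 219 240 229 118  83  83  82  83  84  83  82
   82  81  80  80  79  78  77  76]
 [ 81  80  79  80  81  85 111 185 238 234 149  92  85  86  85  84  84  84
   85  84  84  84  83  83  83  81]
 [ 80  82  84  85  85  85  94 147 234 247 196 104  85  86  85  85  85  84
   85  85  84  84  84  84  83  82]
 [ 84  85 
[... 277 characters left out ...]
 223
  193 225 194 232 232 229 207 195]
 [127 151 189 232 232 227 194 225 194 195 228 186 229 197 223 138 145 196
  174 223 179 226 177 212 200 195]
 [231 232 218 226 180 199 181 195 222 170 225 204 231 197 201 132 146 203
  190 206 182 224 176 224 171 205]
 [221 229 189 181 192 181 227 206 230 185 197 235 237 232 220 135 156 229
  233 235 232 206 193 230 203 226]]
plane 0.5061779596174694 0.0002139928275952466
outer ring [0.3016 0.0482] [0.2245 0.0479] [0.2634 0.0035] [0.263  0.0871]
[0.2630361 0.046    ] [0.26321694 0.0452779 ]
(378, 229) [ 0.0112 -0.046 ] 0.0474 13.68
(384, 241) [ 0.0089 -0.039 ] 0.04 12.85
(390, 253) [ 0.0066 -0.0321] 0.0328 11.68
(408, 262) [ 0.0003 -0.0271] 0.0271 0.67
```

```bash
python3 - <<'E'
from h import *
import pickle
s,p,d=pickle.load(open("pics/w5.pkl","rb"))
yaw=np.arctan2(-.187,.982);gx=np.array([np.cos(yaw),np.sin(yaw),0]);gy=np.array([-gx[1],gx[0],0])
def pl(px,c):
    a=world("wrist",px,.2,s);b=world("wrist",px,.4,s);t=(c-a@gx)/((b-a)@gx);w=a+t*(b-a);return np.array([w@gy,w[2]])
for h in(.002,.004,.006):
    c=.50618+h;P=np.array([pl((x,y),c) for x,y in((314.75,129),(315.0,130),(315.5,132),(315.97,133),(316.25,134),(316.76,135),(316.99,136))])
    k=np.polyfit(P[:,1],P[:,0],1);ctr=pl((323.35,150),c)[0];mid=pl((315.7,132.6),c)
    print(h,"dir",np.degrees(np.arctan(-k[0])),"mid",mid-[ctr,.046],"asin",np.degrees(np.arcsin((mid[0]-ctr)/.034)),"line passes ctr at z",(ctr-k[1])/k[0])
# gauge pose from grip block top & base
W=np.array([world("wrist",(200+x/3.3,60+495/3.3),d,s) for x in range(340,480,10)])
W2=np.array([world("wrist",(200+x/3.3,60+510/3.3),d,s) for x in range(340,480,10)])
print(W.mean(0),W2.mean(0),np.degrees(np.arctan(np.polyfit(W[:,1],W[:,0],1)[0])))
c=cams.calibration("wrist");v,u=np.mgrid[:400,:640]
P=np.stack([(u-c["mtx"][0,2])/c["mtx"][0,0]*d,(v-c["mtx"][1,2])/c["mtx"][1,1]*d,d],-1);T=c["tool_from_camera"];Q=(P@T[:3,:3].T+T[:3,3])@np.array(s["tcp_rot"]).T+np.array(s["position"])
m=(d>0)&(abs(Q[...,0]-.536)<.04)&(abs(Q[...,1]-.163)<.05)&(Q[...,2]>.112)&(Q[...,2]<.12)
X=Q[m];print(len(X),cv2.minAreaRect((X[:,:2]*1000).astype(np.float32)))
E
```

```text
0.002 dir 12.620802133666547 mid [ 0.00910905 -0.03911555] asin 15.540123808096988 line passes ctr at z 0.046777557924942675
0.004 dir 12.620802133664302 mid [ 0.00901724 -0.03640845] asin 15.37960019902999 line passes ctr at z 0.04908257467227455
0.006 dir 12.620802133665316 mid [ 0.00892543 -0.03370135] asin 15.219200200121595 line passes ctr at z 0.05138759141959605
[0.54210781 0.16488782 0.11636665] [0.53628403 0.16601567 0.11720402] 10.704718912113156
725 ((535.2828979492188, 165.80941772460938), (45.96722412109375, 19.797500610351562), 79.14936065673828)
```

```bash
python3 -m handwheel '[[0,0,0.03,-0.01,-0.05,0],[-0.01,0.003,0.04,-0.02,-0.1,0],[-0.025,0.006,0.04,-0.03,-0.15,0],[-0.04,0.009,0.04,-0.04,-0.2,0],[-0.05,0.0126,0.04,-0.05,-0.25,0],[-0.06,0.0126,0.04,-0.058,-0.3,0],[-0.06,0.0126,0.04,-0.058,-0.3,0],[-0.06,0.0126,0.04,-0.058,-0.3,0]]'; python3 -m handwheel '[[0,0,0,0,0,0],[0,0,0,0,0,0],[0,0,0,0,0,0],[0,0,0,0,0,0],[0,0,0,0,0,0],[0,0,0,0,0,0],[0,0,0,0,0,0],[0,0,0,0,0,0]]'
```

```text
time_s: 16.15
position: [0.5332, 0.1663, 0.2208]
tcp_rot: [[0.983, -0.185, -0.002], [-0.185, -0.983, -0.0], [-0.002, 0.0, -1.0]]
force: [1.1, -0.2, 0.9]
opening: 0.601
grasp_force: 0.0
time_s: 16.82
position: [0.5358, 0.1657, 0.2202]
tcp_rot: [[0.983, -0.186, -0.0], [-0.186, -0.983, -0.0], [-0.0, 0.0, -1.0]]
force: [-0.5, 0.2, 0.3]
opening: 0.6
grasp_force: 0.0
```

The pads will close on the 46 mm ends of the block. That resists rocking well and keeps the dial in the wrist camera's view, so I'll open fully and descend.

```bash
python3 -m handwheel '[[0,0,0,0,0,0],[0,0,0,0,0,0],[0,0,-0.02,0,0,0],[0,0,-0.05,0,0,0],[0,0,-0.08,0,0,0],[0,0,-0.1,0,0,0],[0,0,-0.109,0,0,0],[0,0,-0.109,0,0,0]]' 1;python3 -m handwheel '[[0,0,0,0,0,0],[0,0,0,0,0,0],[0,0,0,0,0,0],[0,0,0,0,0,0],[0,0,0,0,0,0],[0,0,0,0,0,0],[0,0,0,0,0,0],[0,0,0,0,0,0]]' -1;python3 -m handwheel '[[0,0,0,0,0,0],[0,0,0.02,0,0,0],[0,0,0.05,0,0,0],[0,0,0.09,0,0,0],[0,0,0.13,0,0,0],[0,0,0.17,0,0,0],[0,0,0.19,0,0,0],[0,0,0.19,0,0,0]]'
```

```text
time_s: 17.48
position: [0.5342, 0.1656, 0.1093]
tcp_rot: [[0.983, -0.186, -0.005], [-0.186, -0.983, -0.0], [-0.004, 0.001, -1.0]]
force: [0.3, -0.2, 0.3]
opening: 0.988
grasp_force: 0.0
time_s: 18.15
position: [0.5359, 0.1659, 0.1116]
tcp_rot: [[0.982, -0.186, 0.001], [-0.186, -0.982, 0.0], [0.001, -0.001, -1.0]]
force: [0.1, 1.3, 1.5]
opening: 0.514
grasp_force: 30.0
time_s: 18.82
position: [0.5385, 0.1662, 0.3065]
tcp_rot: [[0.983, -0.186, 0.011], [-0.186, -0.983, 0.001], [0.011, -0.003, -1.0]]
force: [2.1, 1.2, -3.4]
opening: 0.518
grasp_force: 30.0
```

```bash
python3 -m handwheel '[[0.005,-0.03,0.01,0,0,-0.01],[0.01,-0.068,0.02,0,0,-0.02],[0.015,-0.107,0.02,0,0,-0.03],[0.02,-0.146,0.02,0,0,-0.04],[0.025,-0.185,0.02,0,0,-0.05],[0.03,-0.224,0.02,0,0,-0.06],[0.035,-0.263,0.02,0,0,-0.067],[0.041,-0.304,0.02,0,0,-0.067]]';python3 -m handwheel '[[0,0,0,0,0,0],[0,0,-0.005,-0.02,0.007,0],[0,0,-0.01,-0.04,0.013,0],[0,0,-0.015,-0.06,0.02,0],[0,0,-0.02,-0.08,0.027,0],[0,0,-0.02,-0.1,0.033,0],[0,0,-0.02,-0.12,0.04,0],[0,0,-0.02,-0.12,0.04,0]]';python3 -m handwheel '[[0,0,0,0,0,0],[0,0,0,0,0,0],[0,0,0,0,0,0],[0,0,0,0,0,0],[0,0,0,0,0,0],[0,0,0,0,0,0],[0,0,0,0,0,0],[0,0,0,0,0,0]]';python3 -m handwheel '[[0,0,0,0,0,0],[0,0,0,0,0,0],[0,0,0,0,0,0],[0,0,0,0,0,0],[0,0,0,0,0,0],[0,0,0,0,0,0],[0,0,0,0,0,0],[0,0,0,0,0,0]]'; python3 - <<'E'
from h import *
import pickle
s=bot.read_state();p,d=cams.capture("wrist");pickle.dump((s,p,d),open("pics/w6.pkl","wb"))
R=np.array(s["tcp_rot"]);print(np.degrees(np.arcsin(R[2,1])),np.degrees(np.arcsin(R[2,0])))
for q in ["set_mark","pointer_tip","gauge_grip","gauge_base"]:
  for r in models.tip_of(q,"wrist")[:3]:print(q,np.round(r["position"],1),round(r["conf"],2))
cv2.imwrite("pics/w6.png",cv2.resize(p[120:270,260:390],None,fx=4,fy=4,interpolation=cv2.INTER_CUBIC))
E
```

```text
time_s: 19.48
position: [0.5748, -0.1391, 0.318]
tcp_rot: [[0.949, -0.316, -0.006], [-0.316, -0.949, 0.003], [-0.007, -0.001, -1.0]]
force: [0.5, 0.5, -3.8]
opening: 0.519
grasp_force: 30.0
time_s: 20.15
position: [0.5754, -0.136, 0.2976]
tcp_rot: [[0.949, -0.302, -0.085], [-0.314, -0.92, -0.235], [-0.007, 0.25, -0.968]]
force: [-0.5, 0.3, -4.4]
opening: 0.52
grasp_force: 30.0
time_s: 20.82
position: [0.5767, -0.1384, 0.3015]
tcp_rot: [[0.949, -0.306, -0.079], [-0.316, -0.919, -0.237], [0.0, 0.25, -0.968]]
force: [-0.5, 0.7, -2.7]
opening: 0.522
grasp_force: 30.0
time_s: 21.48
position: [0.5767, -0.1382, 0.3013]
tcp_rot: [[0.949, -0.306, -0.079], [-0.316, -0.919, -0.237], [-0.0, 0.25, -0.968]]
force: [-0.4, -0.1, -3.4]
opening: 0.518
grasp_force: 30.0
14.4948471210557 -0.0065250790915535465
set_mark [316.3 183.5] 0.97
set_mark [323.5 196.9] 0.68
set_mark [ 38.  208.5] 0.44
pointer_tip [314.3 180. ] 0.65
gauge_grip [324.5 234.2] 0.81
gauge_grip [ 11.2 228.9] 0.77
gauge_grip [316.4 182.6] 0.41
gauge_base [ 50.5 214.5] 0.87
gauge_base [325.5 197.1] 0.61
```

View pics/w6.png

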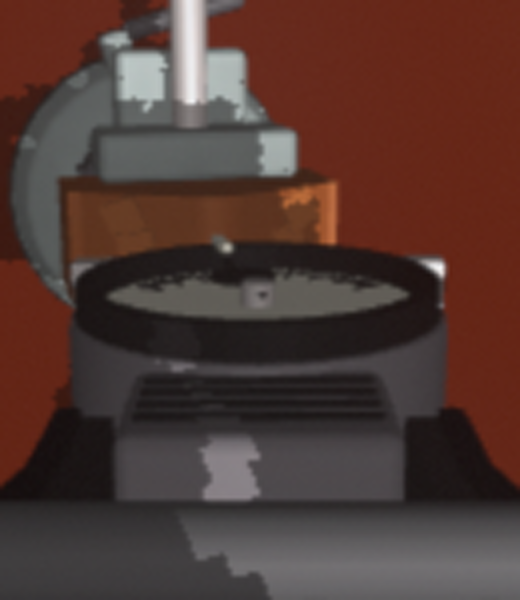

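The held gauge shows the mark at crop (222,244) and the pointer's weight at (243,270), almost on one line from the hub. I'll refine the set angle by fitting a bar model to both pictures.

```bash
python3 - <<'E'
from h import *
import pickle
from scipy.optimize import least_squares
C=cams.calibration("wrist");M=np.linalg.inv(C["tool_from_camera"]);K=C["mtx"]
def fit(name,R_g,o_t,box,fixh=None):
    """gauge->tool: p_t=o_t+R_g p_g ; fit alpha by rendering bar front face (supersampled)"""
    s,p,d=pickle.load(open(name,"rb"));g=cv2.cvtColor(p,cv2.COLOR_BGR2GRAY).astype(float)
    r0,r1,c0,c1=box;patch=g[r0:r1,c0:c1]
    def proj(P):
        q=(o_t+P@R_g.T)@M[:3,:3].T+M[:3,3];q=q@K.T;return q[:,:2]/q[:,2:]
    out=[]
    for x in (.014,.016,.018,.020):
      for dz in (-.002,0,.002):
        best=None
        for a in np.radians(np.arange(9,22.1,.25)):
            rad=np.array([0,np.sin(a),-np.cos(a)]);tan=np.array([0,np.cos(a),np.sin(a)])
            Q=np.array([[x,0,.046+dz]]+[]) + np.array([rad*r+tan*w for r,w in((.0302,-.0013),(.0302,.0013),(.0378,.0013),(.0378,-.0013))])
            k=16;uv=(proj(Q)-[c0-.5,r0-.5])*k
            m=np.zeros(((r1-r0)*k,(c1-c0)*k),np.uint8);cv2.fillPoly(m,[uv.round().astype(np.int32)],255)
            m=cv2.resize(m,(c1-c0,r1-r0),interpolation=cv2.INTER_AREA)/255.
            cc=np.corrcoef(m.ravel(),patch.ravel())[0,1]
            if best is None or cc>best[0]:best=(cc,np.degrees(a))
        out.append((round(best[0],3),round(best[1],2),x,dz))
    out.sort(reverse=True);print(name,out[:5]);print(patch.astype(int))
Rg=np.diag([1.,-1,-1])
fit("pics/w6.pkl",Rg,np.array([0,.0002,.1115]),(176,186,308,322))
s,p,d=pickle.load(open("pics/w5.pkl","rb"));R=np.array(s["tcp_rot"]);yaw=np.radians(-10.85)
Gw=np.array([[np.cos(yaw),-np.sin(yaw),0],[np.sin(yaw),np.cos(yaw),0],[0,0,1]])
for off in (-.0005,0,.0005):
    base=np.array([.5353,.1658,0])+Gw[:,1]*off
    q=(R.T@(base+Gw@np.array([.016,0,.02])-np.array(s["position"])))@M[:3,:3].T+M[:3,3];q=K@q;print("pointer px should be 323.35:",q[:2]/q[2])
    fit("pics/w5.pkl",R.T@Gw,R.T@(base-np.array(s["position"])),(130,139,309,321)) if off==0 else 0
E
```

```text
pics/w6.pkl [(np.float64(0.613), np.float64(13.25), 0.016, -0.002), (np.float64(0.563), np.float64(13.75), 0.018, 0.002), (np.float64(0.476), np.float64(14.25), 0.018, 0), (np.float64(0.416), np.float64(12.75), 0.016, 0), (np.float64(0.378), np.float64(15.25), 0.018, -0.002)]
[[ 62  64  65  67  69  69  69  68  66  64  63  62  61  60]
 [ 63  64  66  67  69  70  69  69  66  65  64  63  61  60]
 [ 64  63  66  67  72  77  77  74  68  64  64  62  61  60]
 [ 63  64  65  68  72  85  91  90  77  67  62  61  59  58]
 [ 60  61  62  64  71  79  88  97 103  86  51  44  42  43]
 [ 38  37  32  34  37  52  84 115 163 142  66  34  32  31]
 [ 30  30  31  30  30  38  62 107 152 137  65  35  34  34]
 [ 29  30  31  30  31  33  38  54  69  63  40  34  34  35]
 [ 30  30  30  30  29  31  32  33  33  33  33  33  35  33]
 [ 29  29  30  30  31  32  31  30  25  27  31  33  33  34]]
pointer px should be 323.35: [323.93920279 138.33292516]
pointer px should be 323.35: [323.49762463 138.331714  ]
pics/w5.pkl [(np.float64(0.575), np.float64(13.75), 0.018, 0.002), (np.float64(0.549), np.float64(14.75), 0.018, 0), (np.float64(0.549), np.float64(13.75), 0.016, 0), (np.float64(0.547), np.float64(15.0), 0.02, 0.002), (np.float64(0.547), np.float64(13.5), 0.014, -0.002)]
[[121 120 121 123 150 213 229 180 110  96  94  95]
 [194 190 189 186 185 198 238 226 130  97  82  79]
 [184 145 132 105 110 167 241 234 170  93  78  77]
 [100  88  84  78  84 131 219 240 229 118  83  83]
 [ 80  79  80  81  85 111 185 238 234 149  92  85]
 [ 82  84  85  85  85  94 147 234 247 196 104  85]
 [ 85  86  85  85  85  90 131 229 254 237 128  98]
 [ 85  86  87  92  99 103 117 149 186 173 170 172]
 [ 93 105 126 150 171 176 215 231 233 231 216 227]]
pointer px should be 323.35: [323.05604752 138.33050285]
```

Both estimates fall around 14 to 15.4°. I'll set the tilt to 14.9° and lower onto the crown.

```bash
python3 -m handwheel '[[0,0,-0.01,-0.0033,0.0011,0],[0,0,-0.02,-0.0033,0.0011,0],[0,0,-0.03,-0.0033,0.0011,0],[0,0,-0.04,-0.0033,0.0011,0],[0,0,-0.048,-0.0033,0.0011,0],[0,0,-0.053,-0.0033,0.0011,0],[0,0,-0.055,-0.0033,0.0011,0],[0,0,-0.055,-0.0033,0.0011,0]]';python3 -m handwheel '[[0,0,-0.0005,0,0,0],[0,0,-0.001,0,0,0],[0,0,-0.0015,0,0,0],[0,0,-0.002,0,0,0],[0,0,-0.0025,0,0,0],[0,0,-0.003,0,0,0],[0,0,-0.003,0,0,0],[0,0,-0.003,0,0,0]]';python3 -m handwheel '[[0,0,-0.0005,0,0,0],[0,0,-0.001,0,0,0],[0,0,-0.0015,0,0,0],[0,0,-0.002,0,0,0],[0,0,-0.002,0,0,0],[0,0,-0.002,0,0,0],[0,0,-0.002,0,0,0],[0,0,-0.002,0,0,0]]'
```

```text
time_s: 22.4
position: [0.5765, -0.1382, 0.2456]
tcp_rot: [[0.949, -0.305, -0.082], [-0.316, -0.917, -0.243], [-0.001, 0.257, -0.966]]
force: [0.1, 0.0, -3.3]
opening: 0.519
grasp_force: 30.0
time_s: 23.07
position: [0.5767, -0.1382, 0.2433]
tcp_rot: [[0.949, -0.305, -0.081], [-0.316, -0.917, -0.244], [-0.0, 0.257, -0.966]]
force: [0.6, 0.1, -3.7]
opening: 0.519
grasp_force: 30.0
time_s: 23.73
position: [0.5769, -0.1383, 0.2416]
tcp_rot: [[0.949, -0.305, -0.081], [-0.316, -0.917, -0.244], [0.001, 0.257, -0.966]]
force: [-0.2, 0.8, -0.8]
opening: 0.519
grasp_force: 30.0
```

```bash
python3 -m handwheel '[[0,0,-0.0004,0,0,0],[0,0,-0.0008,0,0,0],[0,0,-0.001,0,0,0],[0,0,-0.001,0,0,0],[0,0,-0.001,0,0,0],[0,0,-0.001,0,0,0],[0,0,-0.001,0,0,0],[0,0,-0.001,0,0,0]]';python3 -m handwheel '[[0,0,0,0,0,0],[0,0,0,0,0,0],[0,0,0,0,0,0],[0,0,0,0,0,0],[0,0,0,0,0,0],[0,0,0,0,0,0],[0,0,0,0,0,0],[0,0,0,0,0,0]]';python3 -m handwheel '[[0,0,0,0,0,0],[0,0,0,0,0,0],[0,0,0,0,0,0],[0,0,0,0,0,0],[0,0,0,0,0,0],[0,0,0,0,0,0],[0,0,0,0,0,0],[0,0,0,0,0,0]]'; python3 - <<'E'
from h import *
import pickle
s=bot.read_state();p,d=cams.capture("wrist");pickle.dump((s,p,d),open("pics/w7.pkl","wb"))
g=cv2.cvtColor(p,cv2.COLOR_BGR2GRAY);print(g[176:200,308:336])
cv2.imwrite("pics/w7.png",cv2.resize(p[130:230,270:380],None,fx=7,fy=6,interpolation=cv2.INTER_CUBIC))
E
```

```text
time_s: 24.4
position: [0.5774, -0.1384, 0.2415]
tcp_rot: [[0.949, -0.305, -0.079], [-0.316, -0.917, -0.245], [0.002, 0.257, -0.966]]
force: [-0.3, 1.9, 5.2]
opening: 0.519
grasp_force: 30.0
time_s: 25.07
position: [0.5774, -0.1384, 0.2415]
tcp_rot: [[0.949, -0.305, -0.079], [-0.315, -0.917, -0.245], [0.002, 0.257, -0.966]]
force: [0.3, 0.9, 5.0]
opening: 0.518
grasp_force: 30.0
time_s: 25.73
position: [0.5774, -0.1384, 0.2415]
tcp_rot: [[0.949, -0.305, -0.079], [-0.315, -0.917, -0.245], [0.002, 0.257, -0.966]]
force: [0.7, 1.9, 6.2]
opening: 0.517
grasp_force: 30.0
[[ 46  46  46  45  45  46  45  46  45  46  46  46  46  45  46  45  45  45
   46  46  45  45  46  46  46  46  46  46]
 [ 47  46  46  46  46  46  45  46  46  46  45  46  44  45  46  45  46  46
   45  45  45  47  45  46  47  47  47  47]
 [ 55  54  52  50  52  53  53  51  49  47  49  48  48  48  48  49  50  49
   49  49  49  52  53  55  54  55  58  60]
 [ 64  63  63  63  66  72  74  73  65  63  63  64  65  65  69  69  70  69
   69  68  67  65  64  65  63  62  62  63]
 [ 64  64  65  65  69  85  94  91  77  67  63  63  65  66  
[... 1581 characters left out ...]
 96  97  96  96  97  96  96  96  96  96  96  93  83  93 108 114  98  69
   80 106  98  96  96  96  95  96  96  96]
 [ 96  96  97  96  96  96  96  96  96  96  96  92  83  92 108 118 121 119
  113 110  98  96  96  96  96  96  96  97]
 [ 96  96  97  96  96  97  96  96  96  96  96  93  84  93 108 117 123 122
  116 109  98  96  95  96  96  96  96  96]
 [ 96  96  96  97  96  97  96  96  96  96  96  95  95  96 103 108 111 110
  107 103  97  97  96  96  96  97  96  97]
 [ 93  93  94  95  94  95  96  96  96  96  96  95  96  96  97  97  98  98
   97  97  96  96  96  96  96  96  95  94]
 [ 64  73  76  75  75  79  90  92  92  91  91  92  92  92  92  91  92  92
   93  92  91  91  91  91  91  88  77  75]]
```

View pics/w7.png

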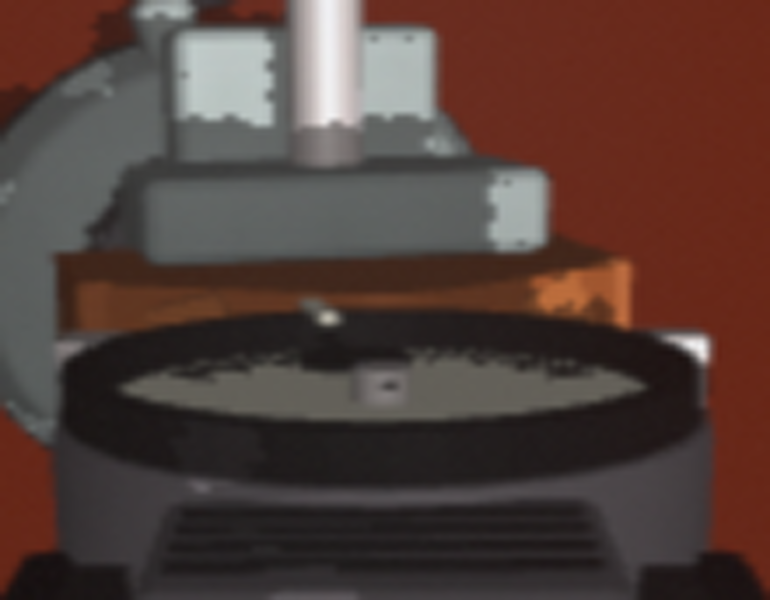

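The gauge rests on the crown with about 9 N, tilted 14.9° and steady. The mark sits in line with the pointer's weight and the hub, and the base lies parallel to the stud. I'll hand it in.

```bash
python3 -c "
from rig import bot
print(bot.hand_in())"
```

```text
the job is handed in; nothing more can be done
None
```

I turned the lock ring home to its stop pin and handed the job in with the gauge gripped on the crown, pressing with about 9 N and tilted 14.9°; I estimated the set mark at 13.5–15.5° but couldn't read the pointer tip against it directly, and the hand-in gave no verdict.

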